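# Click the organiser lid shut all round

## Robot

A 6-joint arm with a two-finger parallel gripper is mounted at the origin on the work surface. World frame = base frame: x ahead of the robot, y to its left, z up, the work surface at z = 0. Lengths are in mm, angles in degrees, forces in N, time in s.
With the tool pointing down it reaches from about 300 to 850 mm from the base axis. Payload 4.2 kg.
Tool frame: the origin (TCP) lies between the finger pads; the fingertips stand 22 mm ahead of it and the grasp point (between the pads) lies 3 mm ahead of it (env.finger_overhang is the distance from the TCP to the fingertips, in mm); z points along the fingers, y is the line along which they close (so a half turn about z gives the same grasp; the last joint's range is limited). The gripper opens to 91 mm and grips with 3 to 60 N. Pads are 32 mm wide; open, the fingers measure 118 mm over their backs; the gripper's body (76 mm by 178 mm) begins 60 mm behind the grasp point.
Start: joints at [-74.485, 18.312, 89.639, -0, 72.044, -1.146], TCP at [164.866, -550.872, 235.976] pointing down, gripper open.
Joint ranges: [-177.97, 177.97], [-48.28, 115.42], [12.27, 149.76], [-77.06, 257.06], [2.81, 150.46], [-146.56, 146.56]. Speed limits (degrees/s): [147.25, 147.25, 180, 180, 180, 180].

## Interface

Orientations are given as [roll, pitch, yaw] about the fixed x, y, z axes, in that order (R = Rz(yaw) Ry(pitch) Rx(roll)).
In Python, from workcell import state, cams, ticket, look_for, outline_of, env gives the robot as it stands.
- The arm moves only by the tool servo_tool, never from a script. Its argument "steps" is a list of rows, each a list of 3 entries, a list of its own where there are three numbers: the closure in counts, from 0 (fully open) to 255 (shut), then the shift along the tool's x, y, z in mm, then the turn, a rotation vector about the tool's x, y, z in rad. A call has exactly 10 rows; each row shifts and turns the commanded pose from where the row before left it, along the tool's axes as they then stand; what a row does not reach is not made up. A row lasts 1/10 s, in which the tool goes at most 50 mm and 8.59 degrees, less where a joint would pass 70% of its speed; a pose out of reach is approached as far as the arm can. A call with a gripper value outside its range is refused whole. The fingers move at their own pace and stop on an object; "squeeze" is the grip in N (left out, the last holds). Time passes only in rows, so rows that do not move let the fingers close, or fill a call up. It gives the time, the measured TCP pose, the force, the opening and the grip force at its end, in the units of the state.
- state(): the state, without advancing time (a new reading comes with each control period).
- cams.grab_frame(name): name is "side" or "top" or "wrist"; returns a dict with "color" (400x640x3 uint8, red, green, blue), "z_map" (400x640 float32, mm along the optical axis (not along the pixel's ray), 0 where there is no reading), "fovy" (degrees; the focal length in pixels is half the picture's height over the tangent of half this angle, whatever the lens; pixels are square), "cx", "cy" (the principal point, pixels), "eye" and "rotation" of the camera in the world; the wrist camera has in their place "tool_from_camera" (4x4, takes a point from camera to tool coordinates, whose origin is the TCP and whose axes are the flange's). Camera axes: x right, y up, looking along -z (the intrinsics and any distortion apply to the point x, -y, -z); pixel columns grow to the right and rows downward; lengths in mm; the calibration is good to about 2 mm. A picture is of the moment at which its call begins: read the wrist's pose just before it.
- ticket.job_done(): hands the job in; it is judged then, once.
Trained networks look in a picture, given as the dict that the camera call returned (one of the last four; its "shot" number tells which), for a name from the list of things; names that differ only in an ending like _2 or _b are one class to them, and where a whole thing is asked for, a point or a joint stands for the part that bears it (a point fixed in the world has none). Each returns a list of dicts, best first, with "confidence" (0 to 1); they miss things now and then, are a little off and sometimes report something else, mostly with a low value. They report only what shows in the picture. A call takes as long as a camera call. They do not tell look-alikes from the thing itself.
- look_for(picture, thing): "at" ([column, row] in pixels, amid what is visible of it).
- outline_of(picture, thing): "pixels" (400x640 bool, what is visible of it) and "at" ([column, row] in pixels, amid what is visible of it).
The state is a dict: "time_s": time; "qpos": joint angles; "qvel": joint speeds; "effort": joint torques, N m; "ee_pos": TCP position; "ee_rot": TCP orientation; "force": force on the tool from outside, world axes, zero at the start; "torque": the same for the moment, N m; "gripper_width": finger opening in mm; "gripper_force": force on a finger pad.
Only numpy, scipy, OpenCV 4.12 (cv2) and the standard library are available. Lean on these libraries where they do the work, as an engineer would, in place of code of your own. Each camera call takes 0.05 s, during which the arm holds its last target. There are 200 camera calls.

## Task

The lid on the blue three-tier organiser has popped up along all four sides of its rim. Press the four rim sections down with the fingers, one at a time in any order, until each has clicked shut flush with the lid, then move clear. Do not grasp or lift anything: the organiser stays standing where it is, and the hex key case, the steel hinge and the bowl of washers are left where they lie.

Things in the scene. Friction and masses are not known exactly. Their poses are not given: they have to be found in the camera images.
- organiser: Blue translucent three-tier organiser with lid, loose, about 1.2 kg. Origin: underside centre, z up. Lid 140 (own x) x 180 (own y) mm, top 135 mm above the shelf: fixed central panel 76 x 116 mm, 4 fixed 31 mm corner squares, and between the corners 4 rim sections 31 mm wide, 5 mm thick, each hinged at its panel edge. All start popped up; shut, they lie flush at 135 mm.
- rim_near (a joint): Rim section: the long section on the -x side (116 mm long) of the organiser's lid, in the organiser's own frame. rad; 0 = popped up (outer edge 11 mm high), 0.35 = clicked shut, flush. A press near its outer edge meets about 6 N at first, less further down; past half travel it snaps shut and stays; let go earlier it springs back up.
- rim_far (a joint): Rim section: the long section on the +x side (116 mm long) of the organiser's lid, in the organiser's own frame. rad; 0 = popped up (outer edge 11 mm high), 0.35 = clicked shut, flush. A press near its outer edge meets about 6 N at first, less further down; past half travel it snaps shut and stays; let go earlier it springs back up.
- rim_left (a joint): Rim section: the short section on the +y side (76 mm long) of the organiser's lid, in the organiser's own frame. rad; 0 = popped up (outer edge 11 mm high), 0.35 = clicked shut, flush. A press near its outer edge meets about 6 N at first, less further down; past half travel it snaps shut and stays; let go earlier it springs back up.
- rim_right (a joint): Rim section: the short section on the -y side (76 mm long) of the organiser's lid, in the organiser's own frame. rad; 0 = popped up (outer edge 11 mm high), 0.35 = clicked shut, flush. A press near its outer edge meets about 6 N at first, less further down; past half travel it snaps shut and stays; let go earlier it springs back up.
- rim_near_press (a point): Point to press on the long section on the -x side (116 mm long): top face, mid-length, 25 mm out from its hinge line, 7 mm in from its outer edge. Moves with the section: 143 mm above the shelf popped up, 135 mm shut. Shut, it lies 63 mm to -x of the organiser's origin in its own frame.
- rim_far_press (a point): Point to press on the long section on the +x side (116 mm long): top face, mid-length, 25 mm out from its hinge line, 7 mm in from its outer edge. Moves with the section: 143 mm above the shelf popped up, 135 mm shut. Shut, it lies 63 mm to +x of the organiser's origin in its own frame.
- rim_left_press (a point): Point to press on the short section on the +y side (76 mm long): top face, mid-length, 25 mm out from its hinge line, 7 mm in from its outer edge. Moves with the section: 143 mm above the shelf popped up, 135 mm shut. Shut, it lies 83 mm to +y of the organiser's origin in its own frame.
- rim_right_press (a point): Point to press on the short section on the -y side (76 mm long): top face, mid-length, 25 mm out from its hinge line, 7 mm in from its outer edge. Moves with the section: 143 mm above the shelf popped up, 135 mm shut. Shut, it lies 83 mm to -y of the organiser's origin in its own frame.
- hex_case: Bystander: black plastic hinged case with clear cover holding orange-handled hex keys, 60 x 99 mm, 23 mm tall, loose. Origin: centre of its underside.
- steel_hinge: Bystander: open stainless steel hinge lying flat, 71 x 80 mm, 10 mm tall at its barrel, loose. Origin: centre of its underside.
- washer_bowl: Bystander: white ceramic bowl with steel washers, 100 mm across the rim, 40 mm tall, loose. Origin: centre of its underside.
Not all that is in view belongs to the job. What is shaped like the organiser but green is not meant.

How it is judged (in metres and radians):
On the way, in this order (a step that is already met when the one before it is completed fails the run):
1. 1 of the four rim sections clicked shut ((value of joint rim_near above 0.31 rad or value of joint rim_far above 0.31 rad or value of joint rim_left above 0.31 rad or value of joint rim_right above 0.31 rad)), for 0.1 s.
2. 2 of the four rim sections clicked shut ((value of joint each of rim_near, rim_far above 0.31 rad or value of joint each of rim_near, rim_left above 0.31 rad or value of joint each of rim_near, rim_right above 0.31 rad or value of joint each of rim_far, rim_left above 0.31 rad or value of joint each of rim_far, rim_right above 0.31 rad or value of joint each of rim_left, rim_right above 0.31 rad)), for 0.1 s.
3. 3 of the four rim sections clicked shut ((value of joint each of rim_near, rim_far, rim_left above 0.31 rad or value of joint each of rim_near, rim_far, rim_right above 0.31 rad or value of joint each of rim_near, rim_left, rim_right above 0.31 rad or value of joint each of rim_far, rim_left, rim_right above 0.31 rad)), for 0.1 s.
4. 4 of the four rim sections clicked shut (value of joint each of rim_near, rim_far, rim_left, rim_right above 0.31 rad), for 0.1 s.
At the end, for the whole second after the job is handed in: All four rim sections are clicked shut (each joint above 0.31 of 0.35 rad), the organiser stands upright (within 0.05 rad), at rest, within 30 mm of where it began, and each bystander is within 20 mm of where it began (value of joint each of rim_near, rim_far, rim_left, rim_right above 0.31 rad and distance of organiser from where it was at the start of the episode below 0.03 m and angle between organiser's own z axis and vertical below 0.05 rad and linear speed of organiser below 0.02 m/s and distance of each of hex_case, steel_hinge, washer_bowl from where it was at the start of the episode below 0.02 m); the robot touches nothing.
It fails at once if the arm or the gripper's body, not the fingers, presses on the organiser (contact force between the arm and organiser above 3 N).
It fails at once if the organiser is lifted off the shelf (12 mm) or tipped (0.15 rad) (height (world z) of organiser above 0.012 m or angle between organiser's own z axis and vertical above 0.15 rad).
It fails at once if the organiser is shoved more than 30 mm (distance of organiser from where it was at the start of the episode above 0.03 m).
It fails at once if the hex key case, the steel hinge or the washer bowl is moved more than 20 mm (distance of any of hex_case, steel_hinge, washer_bowl from where it was at the start of the episode above 0.02 m).
It also fails if it takes over 45 s, if anything falls off the work surface, if the arm or the gripper's body presses on something with over 40 N, if the wrist force passes 120 N, or if a joint passes its speed limit or range.

## Working session

There is one attempt and no reset: what is moved stays moved. The work goes in short steps, Python scripts to look and compute and a tool call to move; the robot and the scene stay as the last step left them, time stands still between calls to the robot, and variables do not carry over. Pictures are saved under pics/ and viewed, at most 10 in all, crops included, and the job is handed in when it is done.

Besides the shell and the picture viewer there is one more tool, called after "Emit:" by a JSON object that holds its "name" and its "arguments". servo_tool: Moves the arm, as the interface text tells. Its arguments: {"type":"object","properties":{"steps":{"type":"array","items":{"type":"array"}},"squeeze":{"type":"number"}},"required":["steps"]}

```bash
mkdir -p pics; cat > h.py <<'E'
import numpy as np, cv2
from workcell import state, cams, ticket, look_for, outline_of, env
from scipy.spatial.transform import Rotation as R
def world(p, st=None):
    z=p["z_map"]; h,w=z.shape; f=h/2/np.tan(np.radians(p["fovy"])/2)
    c,r=np.meshgrid(np.arange(w),np.arange(h))
    P=np.stack([(c-p["cx"])/f*z,-(r-p["cy"])/f*z,-z],-1)
    if "eye" in p: return P@np.array(p["rotation"]).reshape(3,3).T+np.array(p["eye"])
    T=np.array(p["tool_from_camera"]); P=P@T[:3,:3].T+T[:3,3]
    return P@R.from_euler("xyz",st["ee_rot"],degrees=True).as_matrix().T+np.array(st["ee_pos"])
E
python3 - <<'E'
from h import *
s=state(); print(s)
ims=[]
for n in ("top","side"):
    p=cams.grab_frame(n); W=world(p); ims.append(p["color"])
    print(n,{k:p[k] for k in p if k not in("color","z_map")})
    for t in ("organiser","hex_case","steel_hinge","washer_bowl"):
        for o in outline_of(p,t):
            m=o["pixels"]&(p["z_map"]>0); q=W[m]; 
            print(t,round(o["confidence"],2),np.round(o["at"]),m.sum(),np.round(np.median(q,0)),np.round(np.percentile(q[:,2],[2,98])), p["color"][m].mean(0).round())
    np.savez(n,c=p["color"],W=W,z=p["z_map"])
    cv2.imwrite(f"pics/{n}.png",p["color"][...,::-1])
E
```

```text
{'time_s': 0.0, 'qpos': array([-7.44847230e+01,  1.83517424e+01,  8.97080856e+01, -9.00515595e-04,
        7.20439839e+01, -1.14738466e+00]), 'qvel': array([-0.04726226, -0.16491139,  0.00865039,  0.05914894,  0.07247806,
       -0.02268349]), 'effort': array([-2.89310283e-04, -4.12458229e+01, -2.31973153e+01,  7.24527729e-02,
        4.59156744e-02, -1.63073978e-04]), 'ee_pos': array([ 164.7265976 , -550.39662707,  235.10785917]), 'ee_rot': array([-1.79896192e+02, -1.22278168e-03,  1.66629389e+01]), 'force': array([-0.04701216,  0.51634752, -0.73475123]), 'torque': array([0.02071459, 0.04728312, 0.01364311]), 'gripper_force': 0.0, 'gripper_width': 91.23993742377819}Traceback (most recent call last):
  File "<stdin>", line 5, in <module>
  File "h.py", line 8, in world
    if "eye" in p: return P@np.array(p["rotation"]).reshape(3,3).T+np.array(p["eye"])
                            ~~~~~~~~~~~~~~~~~~~~~~~~~~~~~~~^^^^^
ValueError: cannot reshape array of size 3 into shape (3,3)
```

```bash
sed -i 's/np.array(p\["rotation"\]).reshape(3,3).T/R.from_euler("xyz",p["rotation"],degrees=True).as_matrix().T/' h.py
python3 - <<'E'
from h import *
for n in ("top","side"):
    p=cams.grab_frame(n); W=world(p)
    print(n,{k:p[k] for k in p if k not in("color","z_map")})
    for t in ("organiser","hex_case","steel_hinge","washer_bowl"):
        for o in outline_of(p,t):
            m=o["pixels"]&(p["z_map"]>0); q=W[m]; 
            print(t,round(o["confidence"],2),np.round(o["at"]),m.sum(),np.round(np.median(q,0)),np.round(np.percentile(q[:,2],[2,98])), p["color"][m].mean(0).round())
    np.savez(n,c=p["color"],W=W,z=p["z_map"])
    cv2.imwrite(f"pics/{n}.png",p["color"][...,::-1])
E
```

```text
top {'fovy': 43.490508471139364, 'cx': 324.902514613152, 'cy': 201.24386257594745, 'eye': array([ 319.89265283,   49.70425506, 1175.70764945]), 'rotation': array([  9.94313283,   0.80487285, -91.08091401]), 'shot': 2}
organiser 0.92 [230. 321.] 6540 [256. 252. 137.] [ 50. 147.] [38. 70. 68.]
organiser 0.83 [423. 287.] 6324 [ 316. -139.  137.] [124. 147.] [46. 74. 75.]
organiser 0.82 [332. 187.] 5757 [536.  46. 136.] [ 44. 147.] [ 48.  70. 103.]
hex_case 0.77 [240. 226.] 1138 [472. 255.  23.] [ 9. 27.] [59. 57. 54.]
steel_hinge 0.67 [412. 157.] 994 [ 629. -143.    5.] [-1. 12.] [77. 81. 81.]
washer_bowl 0.69 [286. 114.] 1282 [735. 152.  22.] [ 4. 41.] [79. 80. 77.]
side {'fovy': 42.861425471196476, 'cx': 321.89881707202005, 'cy': 209.5870430980445, 'eye': array([ 432.72116798, -314.88088958, 1156.41512198]), 'rotation': array([ 20.3715614 ,   0.55564298, -16.19270304]), 'shot': 3}
organiser 0.93 [328. 217.] 6304 [537.  35. 136.] [ 10. 146.] [ 64.  94. 134.]
organiser 0.92 [185. 169.] 6009 [261. 229. 135.] [ 12. 146.] [54. 95. 84.]
organiser 0.9 [246. 327.] 6910 [ 319. -147.  137.] [ 46. 147.] [ 57. 101.  97.]
hex_case 0.59 [278. 159.] 962 [474. 251.  22.] [ 5. 27.] [92. 86. 83.]
steel_hinge 0.82 [388. 295.] 1127 [ 630. -145.    5.] [-1. 12.] [107. 111. 111.]
steel_hinge 0.62 [309. 225.] 818 [490.  22. 141.] [126. 148.] [ 47.  79. 125.]
washer_bowl 0.97 [390. 164.] 1203 [734. 156.  22.] [ 2. 42.] [109. 109. 107.]
```

View pics/top.png

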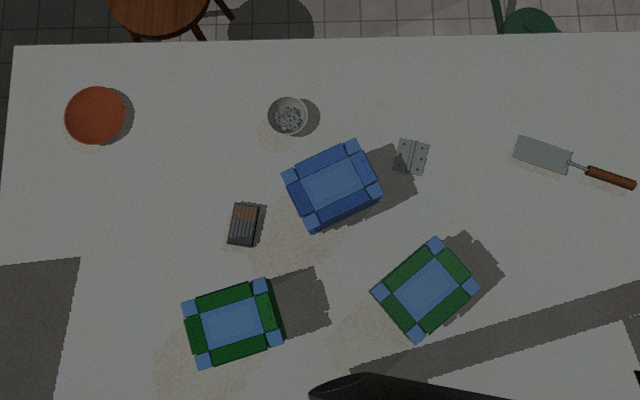

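View pics/side.png

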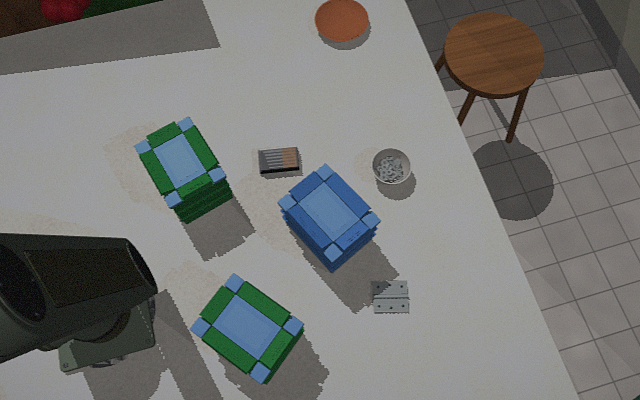

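The top picture shows three candidates: green-rimmed organisers at (230,321) and (423,287), and an all-blue one at (332,187). The blue one fits the description. I'll confirm it in a crop and fit its pose from both cameras.

```bash
python3 - <<'E'
from h import *
for n in ("top","side"):
    d=np.load(n+".npz"); W=d["W"]; m=(d["z"]>0)&(W[...,2]>120)&(W[...,2]<155)&(np.hypot(W[...,0]-537,W[...,1]-40)<125)
    q=W[m][:,:2].astype(np.float32); print(n,len(q),cv2.minAreaRect(q))
    # light panels / corners by brightness
    c=d["c"].astype(int); l=(m&(c[...,1]>c[m][:,1].mean()*1.12)).astype(np.uint8)
    k,lab,stt,cen=cv2.connectedComponentsWithStats(l,connectivity=4)
    for i in range(1,k):
        if stt[i,4]>60: w=W[lab==i]; print(stt[i,4],np.round(w.mean(0),1),cv2.minAreaRect(w[:,:2].astype(np.float32)))
c=np.load("top.npz")["c"][120:250,265:395]
cv2.imwrite("pics/crop.png",cv2.resize(np.clip(c*1.8,0,255).astype(np.uint8)[...,::-1],None,fx=4,fy=4,interpolation=2))
E
```

```text
top 5609 ((540.6537475585938, 46.722633361816406), (143.69961547851562, 183.76025390625), 24.60667610168457)
129 [621.8   1.2 134.5] ((623.2514038085938, 1.7100715637207031), (29.097782135009766, 28.210262298583984), 25.756277084350586)
1644 [541.3  45.9 135. ] ((540.6929321289062, 46.65886688232422), (75.109375, 114.22364807128906), 25.122621536254883)
141 [558.1 139.1 134.6] ((559.732421875, 139.29220581054688), (29.279924392700195, 29.41744613647461), 29.01799964904785)
140 [523.6 -44.5 134.9] ((523.0881958007812, -44.55646514892578), (27.041458129882812, 27.684879302978516), 25.7001895904541)
163 [460.3  92.5 134.8] ((460.2209167480469, 92.46748352050781), (27.411144256591797, 28.929594039916992), 22.658830642700195)
side 5318 ((541.1595458984375, 45.77135467529297), (144.35897827148438, 181.931396484375), 24.83531379699707)
144 [558.5 137.5 134.7] ((558.6143798828125, 137.68141174316406), (28.12078285217285, 29.458101272583008), 25.642541885375977)
1678 [541.5  45.4 135. ] ((540.7313232421875, 45.99147033691406), (74.43341827392578, 114.83595275878906), 24.93100929260254)
164 [460.2  91.9 134.8] ((459.2572326660156, 91.1021728515625), (30.19886589050293, 30.707550048828125), 24.38292694091797)
142 [621.9   1.  135. ] ((622.3313598632812, 1.468435287475586), (27.926177978515625, 27.289936065673828), 25.028705596923828)
169 [523.8 -44.6 134.8] ((523.2161254882812, -44.711830139160156), (27.420063018798828, 27.19586753845215), 27.772464752197266)
```

View pics/crop.png

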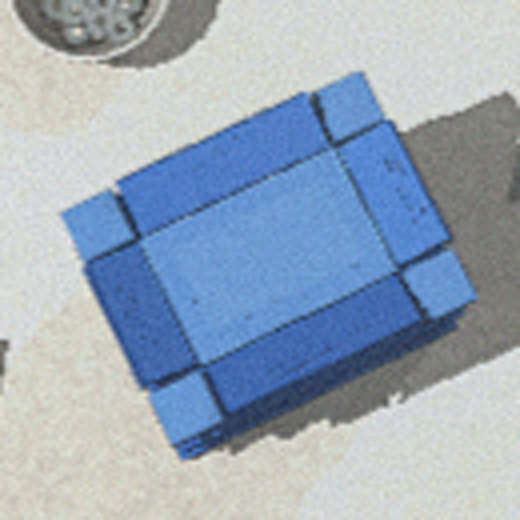

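The crop shows the blue organiser with all four rim sections popped up (crop scaled 4x). Its centre is about (541, 46) and its own x axis lies at about 25°, and both cameras agree on the size (140 x 180 mm) and height (135 mm). I'm approaching with the fingers closed and yaw at 25°.

Emit:
{"name": "servo_tool", "arguments": {"steps": [[255, [0, 0, 0], [0, 0, -0.145]], [255, [33, -24, 0], [0, 0, 0]], [255, [33, -24, 0], [0, 0, 0]], [255, [33, -24, 0], [0, 0, 0]], [255, [33, -24, 0], [0, 0, 0]], [255, [33, -24, 0], [0, 0, 0]], [255, [33, -24, 0], [0, 0, 0]], [255, [33, -24, 0], [0, 0, 0]], [255, [33, -24, 0], [0, 0, 0]], [255, [33, -24, 0], [0, 0, 0]]], "squeeze": 10}}

```text
time_s: 1.55
ee_pos: [343.5, -228.2, 236.3]
ee_rot: [179.9, -0.0, 24.9]
force: [0.1, -0.2, 0.5]
gripper_width: 13.8
gripper_force: 0.0
```

Emit:
{"name": "servo_tool", "arguments": {"steps": [[255, [29, -20, 0], [0, 0, 0]], [255, [29, -20, 0], [0, 0, 0]], [255, [29, -20, 0], [0, 0, 0]], [255, [29, -21, 0], [0, 0, 0]], [255, [29, -21, 0], [0, 0, 0]], [255, [29, -21, 0], [0, 0, 0]], [255, [29, -21, 5], [0, 0, 0]], [255, [29, -21, 15], [0, 0, 0]], [255, [0, 0, 20], [0, 0, 0]], [255, [0, 0, 0], [0, 0, 0]]]}}

```text
time_s: 2.55
ee_pos: [482.1, 18.6, 193.7]
ee_rot: [-179.9, 0.3, 25.1]
force: [0.1, -0.5, 0.1]
gripper_width: 0.4
gripper_force: 0.0
```

Emit:
{"name": "servo_tool", "arguments": {"steps": [[255, [2, 0, 10], [0, 0, 0]], [255, [0, 0, 8], [0, 0, 0]], [255, [0, 0, 5], [0, 0, 0]], [255, [0, 0, 4], [0, 0, 0]], [255, [0, 0, 4], [0, 0, 0]], [255, [0, 0, 3], [0, 0, 0]], [255, [0, 0, 3], [0, 0, 0]], [255, [0, 0, 0], [0, 0, 0]], [255, [0, 0, 0], [0, 0, 0]], [255, [0, 0, 0], [0, 0, 0]]]}}

```text
time_s: 3.55
ee_pos: [485.6, 18.7, 159.0]
ee_rot: [180.0, -0.0, 25.0]
force: [0.8, -0.4, -0.1]
gripper_width: 0.5
gripper_force: 0.0
```

Emit:
{"name": "servo_tool", "arguments": {"steps": [[255, [0, 0, 1], [0, 0, 0]], [255, [0, 0, 1], [0, 0, 0]], [255, [0, 0, 1], [0, 0, 0]], [255, [0, 0, 0.5], [0, 0, 0]], [255, [0, 0, 0], [0, 0, 0]], [255, [0, 0, 0], [0, 0, 0]], [255, [0, 0, 0], [0, 0, 0]], [255, [0, 0, 0], [0, 0, 0]], [255, [0, 0, 0], [0, 0, 0]], [255, [0, 0, 0], [0, 0, 0]]]}}

```text
time_s: 4.55
ee_pos: [485.5, 18.7, 157.1]
ee_rot: [180.0, -0.1, 25.0]
force: [-3.4, 0.1, 10.9]
gripper_width: 0.7
gripper_force: 5.5
```

Contact at 157.1 mm TCP puts the fingertips at 135 mm, flush and loaded, so rim_near has clicked. Next is rim_far.

Emit:
{"name": "servo_tool", "arguments": {"steps": [[255, [0, 0, -10], [0, 0, 0]], [255, [0, 0, -20], [0, 0, 0]], [255, [25, 0, 0], [0, 0, 0]], [255, [33, 0, 0], [0, 0, 0]], [255, [33, -1, 0], [0, 0, 0]], [255, [33, 0, 0], [0, 0, 0]], [255, [0, 0, 8], [0, 0, 0]], [255, [0, 0, 5], [0, 0, 0]], [255, [0, 0, 4], [0, 0, 0]], [255, [0, 0, 4], [0, 0, 0]]]}}

```text
time_s: 5.55
ee_pos: [597.0, 71.9, 165.1]
ee_rot: [-180.0, -0.1, 24.9]
force: [0.4, 0.5, 4.4]
gripper_width: 0.3
gripper_force: 2.5
```

Emit:
{"name": "servo_tool", "arguments": {"steps": [[255, [0, 0, 3], [0, 0, 0]], [255, [0, 0, 2], [0, 0, 0]], [255, [0, 0, 2], [0, 0, 0]], [255, [0, 0, 1], [0, 0, 0]], [255, [0, 0, 1], [0, 0, 0]], [255, [0, 0, 0], [0, 0, 0]], [255, [0, 0, 0], [0, 0, 0]], [255, [0, 0, 0], [0, 0, 0]], [255, [0, 0, 0], [0, 0, 0]], [255, [0, 0, 0], [0, 0, 0]]]}}

```text
time_s: 6.55
ee_pos: [596.8, 71.5, 157.1]
ee_rot: [180.0, 0.0, 25.0]
force: [-4.0, -0.8, 10.8]
gripper_width: 0.5
gripper_force: 5.2
```

Emit:
{"name": "servo_tool", "arguments": {"steps": [[255, [0, 0, -10], [0, 0, 0]], [255, [0, 0, -20], [0, 0, 0]], [255, [-15, -20, 0], [0, 0, 0]], [255, [-16, -21, 0], [0, 0, 0]], [255, [-16, -21, 0], [0, 0, 0]], [255, [-15, -20, 0], [0, 0, 0]], [255, [0, 0, 8], [0, 0, 0]], [255, [0, 0, 5], [0, 0, 0]], [255, [0, 0, 4], [0, 0, 0]], [255, [0, 0, 4], [0, 0, 0]]]}}

```text
time_s: 7.55
ee_pos: [507.0, 120.5, 164.5]
ee_rot: [-179.9, -0.0, 24.9]
force: [-1.9, 2.7, 5.5]
gripper_width: 0.4
gripper_force: 2.4
```

Emit:
{"name": "servo_tool", "arguments": {"steps": [[255, [0, 0, 3], [0, 0, 0]], [255, [0, 0, 2], [0, 0, 0]], [255, [0, 0, 2], [0, 0, 0]], [255, [0, 0, 1], [0, 0, 0]], [255, [0, 0, 1], [0, 0, 0]], [255, [0, 0, 0], [0, 0, 0]], [255, [0, 0, 0], [0, 0, 0]], [255, [0, 0, 0], [0, 0, 0]], [255, [0, 0, 0], [0, 0, 0]], [255, [0, 0, 0], [0, 0, 0]]]}}

```text
time_s: 8.55
ee_pos: [507.0, 119.7, 157.1]
ee_rot: [179.9, -0.1, 25.0]
force: [-2.5, -0.6, 10.0]
gripper_width: 0.4
gripper_force: 5.4
```

Emit:
{"name": "servo_tool", "arguments": {"steps": [[255, [0, 0, -10], [0, 0, 0]], [255, [0, 0, -20], [0, 0, 0]], [255, [0, 30, 0], [0, 0, 0]], [255, [0, 45, 0], [0, 0, 0]], [255, [0, 45, 0], [0, 0, 0]], [255, [0, 43, 0], [0, 0, 0]], [255, [0, 0, 8], [0, 0, 0]], [255, [0, 0, 5], [0, 0, 0]], [255, [0, 0, 4], [0, 0, 0]], [255, [0, 0, 4], [0, 0, 0]]]}}

```text
time_s: 9.55
ee_pos: [575.2, -27.2, 164.9]
ee_rot: [179.9, -0.0, 25.1]
force: [-0.7, -1.3, 4.9]
gripper_width: 0.6
gripper_force: 2.1
```

Emit:
{"name": "servo_tool", "arguments": {"steps": [[255, [0, 0, 3], [0, 0, 0]], [255, [0, 0, 2], [0, 0, 0]], [255, [0, 0, 2], [0, 0, 0]], [255, [0, 0, 1], [0, 0, 0]], [255, [0, 0, 1], [0, 0, 0]], [255, [0, 0, 0], [0, 0, 0]], [255, [0, 0, 0], [0, 0, 0]], [255, [0, 0, 0], [0, 0, 0]], [255, [0, 0, 0], [0, 0, 0]], [255, [0, 0, 0], [0, 0, 0]]]}}

```text
time_s: 10.55
ee_pos: [575.1, -26.9, 157.1]
ee_rot: [-180.0, -0.0, 25.0]
force: [-3.7, 2.0, 9.8]
gripper_width: 0.6
gripper_force: 5.0
```

Emit:
{"name": "servo_tool", "arguments": {"steps": [[255, [0, 0, -10], [0, 0, 0]], [255, [0, 0, -20], [0, 0, 0]], [255, [0, 0, -30], [0, 0, 0]], [255, [0, 0, -30], [0, 0, 0]], [255, [-30, 30, 0], [0, 0, 0]], [255, [-35, 35, 0], [0, 0, 0]], [255, [-35, 35, 0], [0, 0, 0]], [255, [-35, 35, 0], [0, 0, 0]], [255, [-30, 30, 0], [0, 0, 0]], [255, [0, 0, 0], [0, 0, 0]]]}}

```text
time_s: 11.55
ee_pos: [493.8, -251.1, 245.6]
ee_rot: [179.9, 0.1, 24.7]
force: [0.6, 0.2, -0.0]
gripper_width: 0.3
gripper_force: 0.0
```

```bash
python3 - <<'E'
from h import *
a=np.array([.906,.423]);b=np.array([-.423,.906])
for n in ("top","side"):
    p=cams.grab_frame(n); W=world(p); z=W[...,2]
    m=(p["z_map"]>0)&(z>120)&(z<155)&(np.hypot(W[...,0]-541,W[...,1]-46)<125)
    print(n,cv2.minAreaRect(W[m][:,:2].astype(np.float32)))
    for t,c in dict(near=-63*a,far=63*a,left=83*b,right=-83*b).items():
        k=m&(np.hypot(W[...,0]-541-c[0],W[...,1]-46-c[1])<6); print(t,k.sum(),z[k].mean().round(1))
    for t in ("hex_case","steel_hinge","washer_bowl"):
        o=outline_of(p,t)
        if o: print(t,np.round(o[0]["at"]))
    c=p["color"][120:290,240:420]
    cv2.imwrite(f"pics/{n}2.png",cv2.resize(np.clip(c*1.5,0,255).astype(np.uint8)[...,::-1],None,fx=3,fy=3))
print(state()["force"])
E
```

```text
top ((541.0209350585938, 46.6590576171875), (142.75767517089844, 182.32186889648438), 25.113788604736328)
near 24 134.4
far 23 135.8
left 26 134.9
right 23 134.8
hex_case [242. 222.]
steel_hinge [414. 157.]
washer_bowl [286. 114.]
side ((540.7564086914062, 46.525535583496094), (143.46847534179688, 183.3335418701172), 25.224319458007812)
near 24 135.0
far 21 135.1
left 21 135.0
right 24 134.7
hex_case [278. 160.]
steel_hinge [404. 303.]
washer_bowl [390. 166.]
[-0.31745703  0.14743154 -1.03596522]
```

View pics/top2.png

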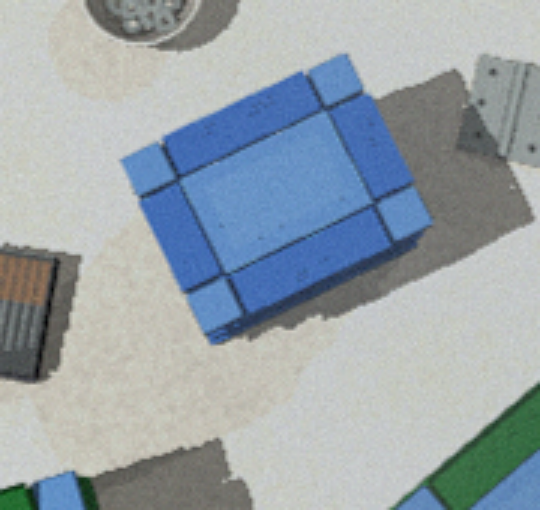

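The picture shows all four rim sections flush at about 135 mm, the organiser where it started, and the bystanders undisturbed. In the side view the arm partly covers the hinge, which explains its shifted pixel position there. The arm is clear.

```bash
python3 -c "from workcell import ticket; print(ticket.job_done())"
```

```text
the job is handed in; nothing more can be done
None
```

All four rim sections of the blue organiser are pressed shut and measure flush at about 135 mm; the organiser and bystanders show no visible movement, the arm is clear, and the job is handed in (no verdict was returned).

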